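Set the throttle lever to its index

ROBOT

A 7-joint arm with a two-finger parallel gripper is mounted at the origin on a cart in front of the work surface, level with it; the furniture and walls round the work are solid. World frame = base frame: x ahead of the robot, y to its left, z up, the work surface at z = 0. Lengths are in m, angles in rad, forces in N, time in s.
With the tool pointing down it reaches from about 0.4 to 0.9 m from the base axis. Payload 5.6 kg.
Tool frame: the origin (TCP) lies midway between the tips of the shut fingers; the grasp point (between the pads) lies 19 mm behind it; y points along the fingers, z is the direction in which the jaws open and shut, and the axes are right-handed (so a half turn about y gives the same grasp; the last joint's range is limited). The gripper opens to 92 mm and grips with 3 to 60 N. Pads are 20 mm wide; open, the fingers measure 128 mm over their backs; the gripper's body (75 mm by 189 mm) begins 69 mm behind the grasp point.
Start: joints at [-1.302, 0.468, -0.012, 1.603, 0.006, 1.071, -0.056], TCP at [0.199, 0.619, 0.215] pointing down, gripper open.
Joint ranges: [-2.53, 2.53], [-0.31, 2.02], [-1.57, 1.55], [0.28, 2.44], [-1.29, 4.43], [0.15, 1.84], [-2.92, 2.92]. Speed limits (rad/s): [2.57, 2.57, 3.14, 3.14, 3.14, 3.14, 3.14].

INTERFACE

Orientations are given as a 3x3 rotation matrix whose columns are the frame's x, y, z axes.
In Python, from station import env, effector, solver, viewer, workorder, search_frame, tip_of gives the robot as it stands. Calls block until the motion is done:
- env.reach(position, orientation): joint-space move of the TCP to a pose.
- env.movel(position, frame=None, rate=0.15): straight line of the TCP; frame=None keeps the orientation; rate is the mean speed in m/s.
- env.goto_joints(angles): joint-space move.
- effector.release() and effector.grasp(squeeze=None): open the fingers fully, or close them until they stop; squeeze is the grip in N (None keeps the last).
- env.pause(seconds).
- solver.inverse_kinematics(position, orientation): joint angles nearest the present ones, or None.
- env.sense(): the state.
- viewer.read_camera(name): name is "scene" or "top"; returns (picture, depth): 400x640x3 uint8, red, green, blue; 400x640 float32, m along the optical axis (not along the pixel's ray), 0 where there is no reading.
- viewer.camera_info(name): a dict with "intrinsics" (3x3 intrinsics, pixels), "eye" and "rotation" of the camera in the world. Camera axes: x right, y up, looking along -z (the intrinsics and any distortion apply to the point x, -y, -z); pixel columns grow to the right and rows downward; lengths in m; the calibration is good to about 2 mm. A picture is of the moment at which its call begins. camera_info takes no time and is no camera call.
A pose or a line that the arm cannot do raises env.PlanningError and nothing moves.
- workorder.finish_job(): hands the job in, once; it reports no verdict.
Trained networks look in the newest picture that a camera, given by its name, has taken for a name from the list of things; names that differ only in an ending like _2 or _b are one class to them, and where a whole thing is asked for, a point or a joint stands for the part that bears it (a point fixed in the world has none). Each returns a list of dicts, best first, with "score" (0 to 1); they miss things now and then, are a little off and sometimes report something else, mostly with a low value. They report only what shows in the picture. A call takes as long as a camera call.
- search_frame(camera, name): "at" ([x, y, z] in m, in world coordinates, good to about 4 mm: the middle of the surface that is visible of it).
- tip_of(camera, name): "at" ([x, y, z] in m, in world coordinates, good to about 4 mm: a listed point, or the origin of a listed thing).
The state is a dict: "t": time; "joint_positions": joint angles; "joint_velocities": joint speeds; "tau": joint torques, N m; "ee_pos": TCP position; "tcp_rot": TCP orientation; "wrist_force": force on the tool from outside, world axes, zero at the start; "moment": the same for the moment, N m; "gripper_width": finger opening in m.
Only numpy, scipy, OpenCV 4.12 (cv2) and the standard library are available. Lean on these libraries where they do the work, as an engineer would, in place of code of your own. Each camera call takes 0.05 s, during which the arm holds its last target.

TASK

Two lever controls are screwed to the bench for setting up. On the throttle control, the one with the long arm, swing the lever round until it points at the index clip on the rim of its own quadrant, then let go and leave it there. Do not shift the index clip, and leave the short-armed choke lever as it is.

Things in the scene. Friction and masses are not known exactly. Their poses are not given: they have to be found in the camera images.
- throttle_lever: Long steel lever of the throttle control; turns level about an upright pivot, 120 deg between stops, on the pivot's robot side. Origin on the pivot axis at bench height; x along the arm to the knob, z up. Arm 14 mm wide, top 51 mm high. Steady friction (2 N at the knob), stays where left. Starts 28 to 101 deg clockwise (from above) of the index, so turn it counter-clockwise.
- throttle_knob (a point): Point on the axis of the upright black knob on the throttle arm, 105 mm from the pivot axis, 78 mm above the bench. Knob 20 mm in diameter, straight from 63 to 92 mm high, top at 99 mm; x along the arm, away from the pivot. Below, a thin pointer bends down from the arm's end, 114 mm from the pivot, to 14 mm above the bench.
- throttle_index_tip (a point): Inner tip of the index clip, a dark steel block (22 x 25 mm, 26 mm high) clamped stiffly on the rim (8 mm high, 135 mm from the pivot) of the throttle's light-grey quadrant. Point 116 mm from the pivot axis, 13 mm above the bench; x radially outward. The lever is set when its arm lies over the line from pivot to this tip. Arm and knob pass clear above clip and plate.
- choke_knob (a point): Middle of the knob of the other control, the choke, to be left alone: same build, but its arm is only 60 mm long and its quadrant smaller (rim 90 mm from the pivot). Same knob, 20 mm in diameter, top at 99 mm; the point is on its axis, 78 mm above the bench.

How it is judged:
By the outcome, as a careful person would: the job done as asked, in the order asked, and still so for the second after the job is handed in, with the robot touching nothing.
It also fails if it takes over 32 s, if anything falls off the work surface, if the arm or the gripper's body presses on something with over 40 N, if the wrist force passes 120 N, or if a joint passes its speed limit or range.

## Working session

There is one attempt and no reset: what is moved stays moved. The work goes in short steps, each a Python script; the robot and the scene stay as the last script left them, time stands still between calls to the robot, and variables do not carry over. Pictures are saved under pics/ and viewed, and the job is handed in when it is done.

```bash
mkdir -p pics; ls; python3 - <<'E'
from station import env, effector, solver, viewer, search_frame, tip_of
import cv2, numpy as np
for c in ("scene","top"):
    p,d=viewer.read_camera(c); cv2.imwrite(f"pics/{c}0.png",p[:,:,::-1])
    i=viewer.camera_info(c); print(c,i)
    for n in ("throttle_lever","throttle_knob","throttle_index_tip","choke_knob"):
        print(n,[(np.round(r["at"],4),round(r["score"],2)) for r in tip_of(c,n)][:3])
s=env.sense(); print(s["t"],s["tcp_rot"],s["gripper_width"])
E
```

```text
pics
scene {'intrinsics': array([[380.31858099,   0.        , 314.86879565],
       [  0.        , 380.31858099, 195.83598889],
       [  0.        ,   0.        ,   1.        ]]), 'eye': array([-0.00395962, -0.50235586,  0.48243357]), 'rotation': array([[ 0.69598581,  0.34762985, -0.62829709],
       [-0.71794382,  0.35232738, -0.60035164],
       [ 0.01266612,  0.86891824,  0.49479356]])}
throttle_lever []
throttle_knob [(array([ 0.4567, -0.164 ,  0.0763]), 0.97)]
throttle_index_tip [(array([ 0.4391, -0.304 ,  0.012 ]), 0.54)]
choke_knob [(array([0.531 , 0.1405, 0.0746]), 0.83)]
top {'intrinsics': array([[512.46824478,   0.        , 326.35648775],
       [  0.        , 512.46824478, 198.99408574],
       [  0.        ,   0.        ,   1.        ]]), 'eye': array([0.32963745, 0.03581758, 1.34101306]), 'rotation': array([[-0.02888216,  0.98649717, -0.16121151],
       [-0.99957327, -0.02779865,  0.00897297],
       [ 0.00437035,  0.16140188,  0.98687909]])}
throttle_lever [(array([ 5.316e-01, -2.385e-01, -5.000e-04]), 0.74)]
throttle_knob []
throttle_index_tip [(array([ 0.4397, -0.302 ,  0.0111]), 0.46)]
choke_knob [(array([0.5315, 0.1395, 0.0778]), 0.49)]
0.5 [[ 9.51756507e-01 -4.87346881e-06  3.06854282e-01]
 [-3.06854282e-01 -2.39652430e-05  9.51756507e-01]
 [ 2.71548179e-06 -1.00000000e+00 -2.43045208e-05]] 0.09203097045577727
```

View pics/scene0.png

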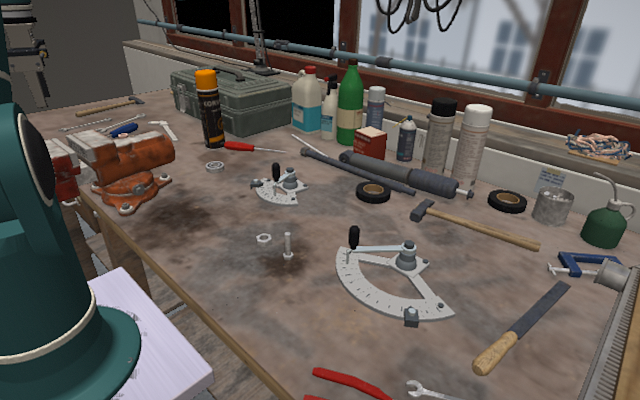

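View pics/top0.png

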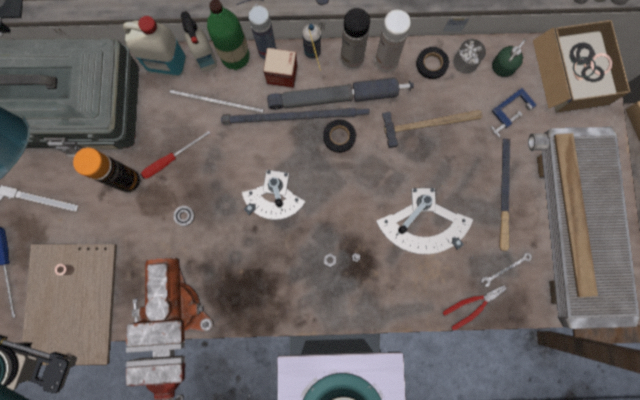

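```bash
python3 - <<'E'
import cv2
t=cv2.imread("pics/top0.png")[175:265,365:485]; s=cv2.imread("pics/scene0.png")[215:335,325:465]
cv2.imwrite("pics/tc.png",cv2.resize(t,None,fx=6,fy=6,interpolation=cv2.INTER_CUBIC))
cv2.imwrite("pics/sc.png",cv2.resize(s,None,fx=5,fy=5,interpolation=cv2.INTER_CUBIC)[:600])
E
```

```text
(no output)
```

View pics/tc.png

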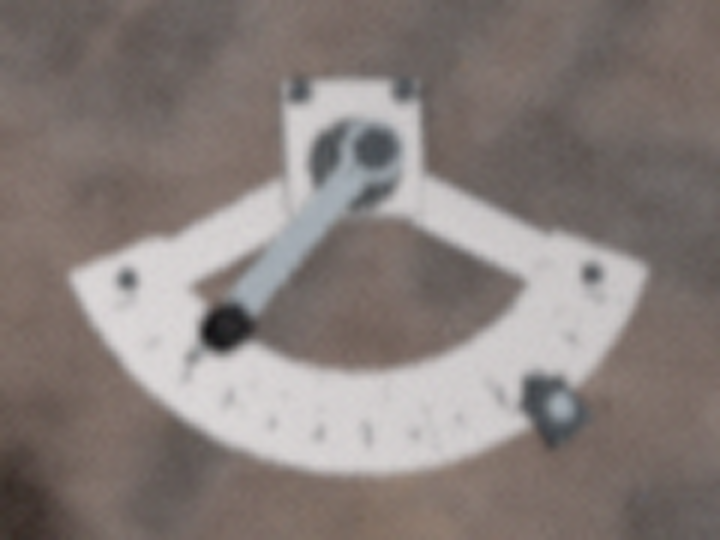

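View pics/sc.png

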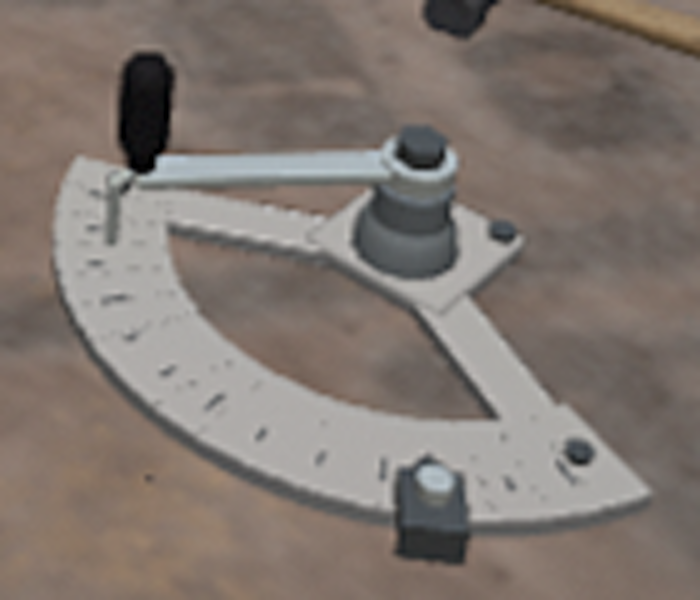

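```bash
cat > h.py <<'E'
import numpy as np, cv2
from station import viewer
def ray(c,u,v):
    i=viewer.camera_info(c);K=i["intrinsics"]
    d=np.array([(u-K[0,2])/K[0,0],-(v-K[1,2])/K[1,1],-1.])
    return i["eye"],i["rotation"]@d
def onz(c,u,v,z):
    e,d=ray(c,u,v); return e+d*(z-e[2])/d[2]
def tri(a,b):
    e1,d1=ray("top",*a);e2,d2=ray("scene",*b)
    x=np.linalg.lstsq(np.c_[d1,-d2],e2-e1,rcond=None)[0]
    p,q=e1+d1*x[0],e2+d2*x[1]; return (p+q)/2,np.linalg.norm(p-q)
T=lambda x,y:(365+(x+.5)/6-.5,175+(y+.5)/6-.5)
S=lambda x,y:(325+(x+.5)/5-.5,215+(y+.5)/5-.5)
E
python3 - <<'E'
from h import *
from scipy.optimize import least_squares
for n,a,b in (("cap",(375,147),(421,131)),("screw",(562,405),(437,475)),("knobtop",(227,325),(148,58))):
    print(n,tri(T(*a),S(*b)))
# rim
im=cv2.imread("pics/top0.png"); g=im.min(2)
m=(g>150).astype(np.uint8); m[:, :365]=0;m[:,485:]=0;m[:175]=0;m[265:]=0
P=[]
for u in range(384,470):
    if 448<u<464: continue
    vs=np.where(m[:,u])[0]
    if len(vs): 
        v=vs.max(); a,b=float(g[v,u]),float(g[v+1,u]); f=v+ (a-150)/(a-b)
        P.append(onz("top",u,f,.006)[:2])
P=np.array(P)
f=lambda p:np.hypot(*(P-p[:2]).T)-p[2]
r=least_squares(f,[.53,-.238,.135],loss="soft_l1",f_scale=.001);print(r.x,np.abs(r.fun).mean(),len(P))
r=least_squares(lambda p:f([*p,.135]),[.53,-.238],loss="soft_l1",f_scale=.001);print(r.x,np.abs(f([*r.x,.135])).mean())
for n,x,y,z in (("cliptip",527,392,.02),("clipcentroid",555,408,.026)): print(n,onz("top",*T(x,y),z))
print("tip scene", onz("scene",*S(425,460),.026))
E
```

```text
cap (array([ 0.53197835, -0.23173434,  0.06186884]), np.float64(0.002552494727669151))
screw (array([ 0.42325491, -0.31221248,  0.02469385]), np.float64(0.0010293767490123142))
knobtop (array([ 0.45539445, -0.16009618,  0.09667649]), np.float64(0.0034987717643534103))
[ 0.53178054 -0.23234781  0.13548893] 0.00022956145568352632 71
[ 0.53123949 -0.23233902] 0.00022921198072185106
cliptip [ 0.42928131 -0.29835278  0.02      ]
clipcentroid [ 0.4216495 -0.3083542  0.026    ]
tip scene [ 0.4253281  -0.30689261  0.026     ]
```

```bash
cat >> h.py <<'E'
PIV=np.array([.5315,-.2328])
def pose(deg,z=.063,s=1,r=.105):
    th=np.radians(deg);c,n=np.cos(th),np.sin(th)
    Y=np.array([0,0,-1.]);Z=s*np.array([-n,c,0]);X=np.cross(Y,Z)
    return np.array([PIV[0]+r*c,PIV[1]+r*n,z]),np.c_[X,Y,Z]
E
python3 - <<'E'
from h import *
from station import env,solver
for s in (1,-1):
  for a in (136,160,190,217,222):
    q=solver.inverse_kinematics(*pose(a,s=s)); print(s,a,None if q is None else np.round(q,2))
p,d=viewer.read_camera("top")
i=viewer.camera_info("top");K=i["intrinsics"]
v,u=np.mgrid[:400,:640]
c=np.stack([(u-K[0,2])/K[0,0]*d,-(v-K[1,2])/K[1,1]*d,-d],-1)
w=c@i["rotation"].T+i["eye"]
ok=(d>0)
for x0,x1,y0,y1 in((-.1,.3,.25,.58),(.3,.7,.3,.8),(.3,.7,-.4,.3)):
    m=ok&(w[...,0]>x0)&(w[...,0]<x1)&(w[...,1]>y0)&(w[...,1]<y1)
    print(w[m][:,2].max())
E
```

```text
1 136 [-0.58  0.7   1.12  2.16 -0.89  0.85 -1.24]
1 160 [-0.35  0.56  0.89  2.17 -0.68  0.71 -0.92]
1 190 [-0.04  0.5   0.62  2.12 -0.47  0.66 -0.5 ]
1 217 [ 0.07  0.54  0.58  2.02 -0.45  0.71  0.  ]
1 222 [ 0.08  0.56  0.58  2.   -0.45  0.72  0.1 ]
-1 136 [-0.26  0.48  0.65  2.15 -0.48  0.65  1.53]
-1 160 [-0.04  0.44  0.48  2.16 -0.35  0.62  1.91]
-1 190 [-0.08  0.51  0.67  2.12 -0.51  0.68  2.68]
-1 217 [ 0.41  0.49  0.14  2.   -0.11  0.66  2.83]
-1 222 [ 0.51  0.5   0.02  1.97 -0.02  0.67  2.85]
0.6533028447052588
0.532550539336277
0.10461156943090555
```

```bash
python3 - <<'E'
from h import *
from station import env,effector
s=env.sense();print(s["t"])
env.movel(s["ee_pos"]+np.array([0,0,.08]),rate=.25)
env.reach(*pose(136.3,.17)); print(env.sense()["t"],env.sense()["ee_pos"])
p,d=viewer.read_camera("scene"); cv2.imwrite("pics/s1.png",p[:,:,::-1])
E
```

```text
0.55
3.9333 [ 0.45599924 -0.15960153  0.16993424]
```

View pics/s1.png

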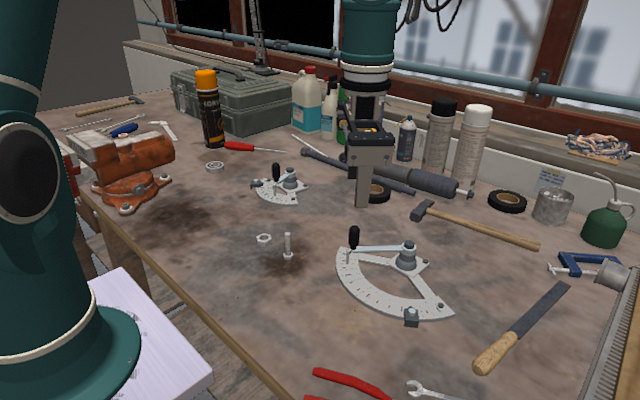

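The open gripper hangs above the throttle knob (fingers near (362,190), knob at (353,238)), and the bench is undisturbed. Next I descend, grip and swing.

```bash
python3 - <<'E'
from h import *
from station import env,effector
P,R=pose(136.3,.063)
env.movel(P,R,rate=.15)
s=env.sense();print(s["t"],s["wrist_force"])
effector.grasp(12)
s=env.sense();print(s["t"],s["wrist_force"],s["gripper_width"])
for a in np.linspace(136.3,216.8,10)[1:]:
    env.movel(*pose(a),rate=.1)
    s=env.sense();print(round(s["t"],2),np.round(s["wrist_force"],1),round(s["gripper_width"],4))
for c in("top","scene"):
    p,d=viewer.read_camera(c); cv2.imwrite(f"pics/{c}2.png",p[:,:,::-1])
E
```

```text
4.85 [0.98926975 0.16768462 0.87108301]
5.9417 [-1.64098314 -0.597316    0.7115485 ] 0.019236631758636817
6.26 [-0.5 -0.4 -1.5] 0.0197
6.58 [-0.2 -0.9 -0.7] 0.0196
6.89 [-0.7 -0.1  0.2] 0.0194
7.21 [-1.8  0.  -0.3] 0.0194
7.53 [-1.9 -0.1  0.7] 0.0195
7.84 [-2.1 -1.7 -0.3] 0.0195
8.16 [-2.9 -1.3 -2.1] 0.0194
8.47 [-2.2 -2.3 -2.5] 0.0193
8.79 [-3.  -3.9 -3. ] 0.019
```

View pics/scene2.png

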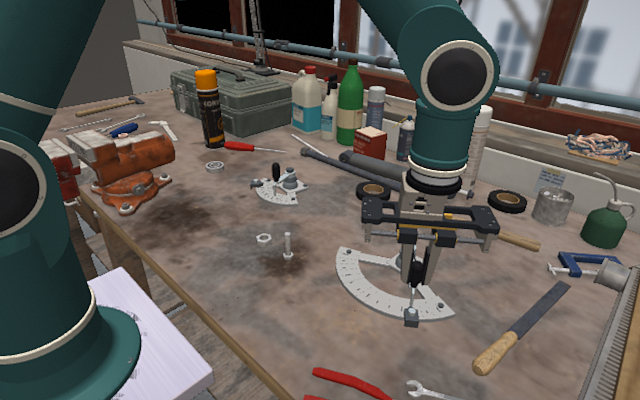

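The knob is gripped at (417,275) and the arm lies over the clip at (411,317). I'll release, retreat upward and measure.

```bash
python3 - <<'E'
from h import *
from station import env,effector,tip_of
effector.release()
P,R=pose(216.8,.2)
env.movel(P,rate=.2)
env.movel([.5,.0,.3],rate=.3)
print(env.sense()["t"])
for c in("top","scene"):
    p,d=viewer.read_camera(c); cv2.imwrite(f"pics/{c}3.png",p[:,:,::-1])
    for n in ("throttle_lever","throttle_knob","throttle_index_tip","choke_knob"):
        print(n,[(np.round(r["at"],4),round(r["score"],2)) for r in tip_of(c,n)][:3])
t=cv2.imread("pics/top3.png")[175:265,365:485]; s=cv2.imread("pics/scene3.png")[215:335,325:465]
cv2.imwrite("pics/tc3.png",cv2.resize(t,None,fx=6,fy=6,interpolation=cv2.INTER_CUBIC))
cv2.imwrite("pics/sc3.png",cv2.resize(s,None,fx=5,fy=5,interpolation=cv2.INTER_CUBIC))
E
```

```text
12.075
throttle_lever [(array([ 0.5323, -0.2358, -0.0034]), 0.82)]
throttle_knob [(array([ 0.4454, -0.2944,  0.0794]), 0.6)]
throttle_index_tip [(array([ 0.4407, -0.3033,  0.0137]), 0.67)]
choke_knob [(array([0.5313, 0.1392, 0.0779]), 0.53)]
throttle_lever [(array([ 5.334e-01, -2.362e-01,  5.000e-04]), 0.56)]
throttle_knob [(array([ 0.4452, -0.3007,  0.0773]), 0.93)]
throttle_index_tip [(array([ 0.4405, -0.3025,  0.0134]), 0.75)]
choke_knob [(array([0.5261, 0.1375, 0.0767]), 0.7)]
```

View pics/tc3.png

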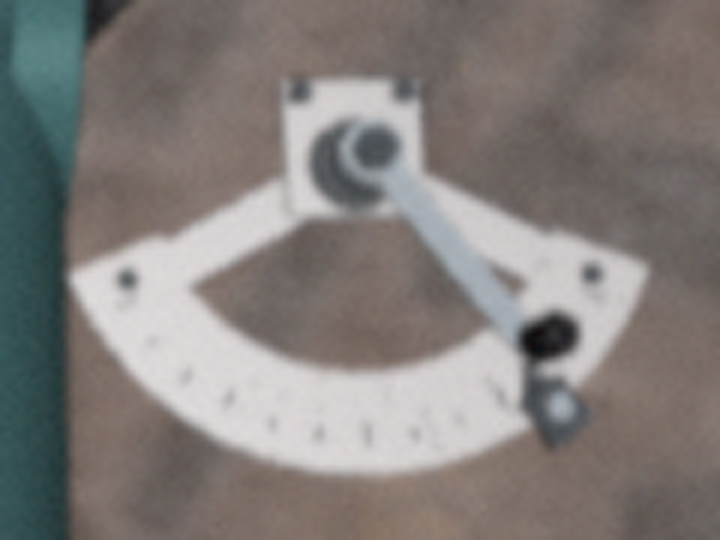

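View pics/sc3.png

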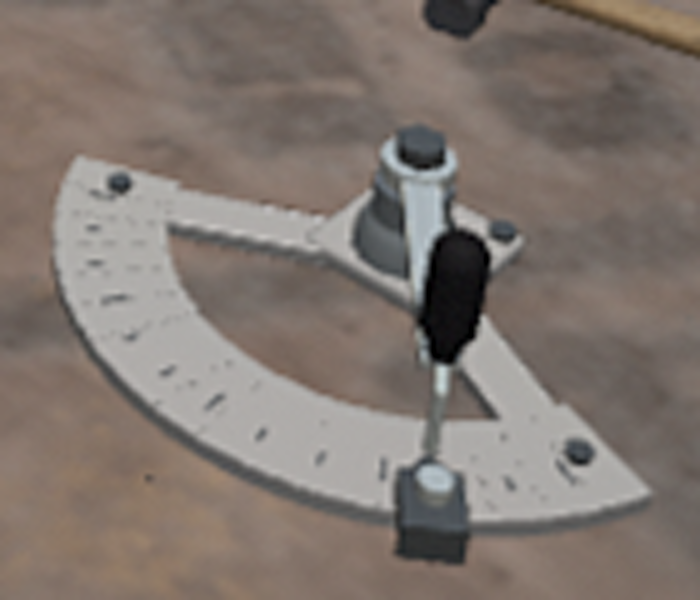

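```bash
python3 - <<'E'
from h import *
import cv2
def ang(v): return np.degrees(np.arctan2(v[1],v[0]))%360
piv=np.array([.5315,-.2323])
for z in(.026,.030): 
  for xy in((562,405),(560,403)):
    v=onz("top",*T(*xy),z)[:2]-piv; print("screw top",z,ang(v),np.hypot(*v))
    
for z in(.026,.03):
    v=onz("scene",*S(437,475),z)[:2]-piv; print("screw scene",ang(v),np.hypot(*v))
# arm by colour
for c,f,box in(("top","top3",(425,200,455,233)),("scene","scene3",(403,250,416,272))):
    im=cv2.imread(f"pics/{f}.png").astype(float); x0,y0,x1,y1=box
    sub=im[y0:y1,x0:x1]; w=np.clip(sub[...,0]-sub[...,2]-6,0,30)*(sub.min(2)>110)
    big=cv2.resize((w*8).clip(0,255).astype(np.uint8),None,fx=12,fy=12,interpolation=0);cv2.imwrite(f"pics/m_{c}.png",big)
    ys,xs=np.nonzero(w>4); W=w[ys,xs]; m=np.array([np.average(xs,weights=W),np.average(ys,weights=W)])
    C=np.cov(np.c_[xs,ys].T,aweights=W); l,V=np.linalg.eigh(C); d=V[:,1]; 
    L=np.sqrt(l[1])*1.5
    a=onz(c,*(m+[x0,y0]-d*L),.051);b=onz(c,*(m+[x0,y0]+d*L),.051)
    v=(b-a)[:2]; v*=np.sign(-v[0]); n=np.array([-v[1],v[0]])/np.hypot(*v)
    print(c,"arm",ang(v),"perp offset of arm line from pivot mm",1e3*n@(a[:2]-piv),np.sqrt(l))
E
```

```text
screw top 0.026 216.0687894041716 0.13442239256895255
screw top 0.026 216.01445416823572 0.13324332925596916
screw top 0.03 215.6324479014639 0.1340335513792022
screw top 0.03 215.57426213583523 0.13285907675925002
screw scene 216.53712135173777 0.1357106613022311
screw scene 216.1712321783831 0.13970350372403914
top arm 216.13790601140303 perp offset of arm line from pivot mm -0.7979132770996077 [ 1.22633154 10.38393215]
scene arm 210.10474422836825 perp offset of arm line from pivot mm 4.481260546062853 [1.72927649 5.13244669]
```

```bash
python3 - <<'E'
# overlay model in both views
from h import *
def proj(c,p):
    i=viewer.camera_info(c);K=i["intrinsics"];q=i["rotation"].T@(np.array(p)-i["eye"]);return np.array([K[0,2]+K[0,0]*q[0]/-q[2],K[1,2]+K[1,1]*-q[1]/-q[2]])
for c,f,o,k,sz in(("top","top3",(395,185),8,(85,75)),("scene","scene3",(385,235),8,(60,75))):
    im=cv2.imread(f"pics/{f}.png")[o[1]:o[1]+sz[1],o[0]:o[0]+sz[0]]
    im=cv2.resize(im,None,fx=k,fy=k,interpolation=cv2.INTER_CUBIC)
    for a,col in((214.8,(255,0,0)),(216.8,(0,255,0)),(218.8,(0,0,255))):
        u=np.array([np.cos(np.radians(a)),np.sin(np.radians(a))]);n=np.array([-u[1],u[0]])
        def P(r,t,z): 
            x=np.array([.5315,-.2323])+r*u+t*n; return tuple(((proj(c,[*x,z])-o+.5)*k).astype(int))
        for z in(.026,): 
            q=[P(.1225,-.011,z),P(.1225,.011,z),P(.1475,.011,z),P(.1475,-.011,z)]
            for i in range(4): cv2.line(im,q[i],q[(i+1)%4],col,1)
        cv2.line(im,P(.01,-.007,.051),P(.095,-.007,.051),col,1);cv2.line(im,P(.01,.007,.051),P(.095,.007,.051),col,1)
        cv2.circle(im,P(.116,0,.013),3,col,-1)
    cv2.imwrite(f"pics/ov_{c}.png",im)
E
```

```text
(no output)
```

View pics/ov_top.png

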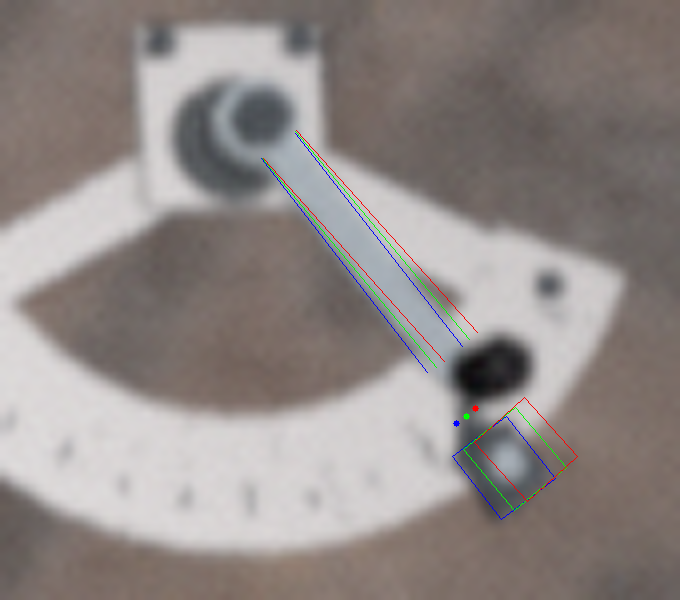

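View pics/ov_scene.png

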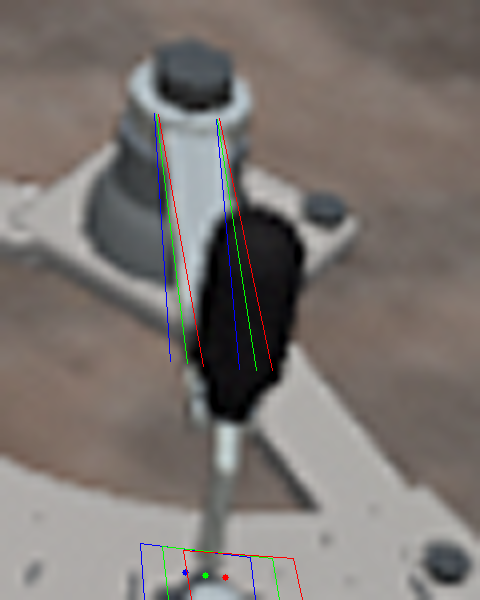

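```bash
python3 - <<'E'
from h import *
def proj(c,p):
    i=viewer.camera_info(c);K=i["intrinsics"];q=i["rotation"].T@(np.array(p)-i["eye"]);return np.array([K[0,2]+K[0,0]*q[0]/-q[2],K[1,2]+K[1,1]*-q[1]/-q[2]])
out=[]
for f in("scene0","scene3","scene3"):
    c="scene";o=(395,282);k=12;sz=(33,50)
    im=cv2.imread(f"pics/{f}.png")[o[1]:o[1]+sz[1],o[0]:o[0]+sz[0]-8]
    im=cv2.resize(im,None,fx=k,fy=k,interpolation=cv2.INTER_CUBIC)
    if len(out)==2:
      for a,col in((215.8,(255,0,0)),(216.8,(0,255,0))):
        u=np.array([np.cos(np.radians(a)),np.sin(np.radians(a))]);n=np.array([-u[1],u[0]])
        def P(r,t,z): 
            x=np.array([.5315,-.2323])+r*u+t*n; return tuple(((proj(c,[*x,z])-o+.5)*k).astype(int))
        q=[P(.1225,-.011,.026),P(.1225,.011,.026),P(.1475,.011,.026),P(.1475,-.011,.026),P(.1475,.011,.0),P(.1475,-.011,.0)]
        for i,j in((0,1),(1,2),(2,3),(3,0),(2,4),(3,5),(4,5)): cv2.line(im,q[i],q[j],col,1)
        cv2.line(im,P(.114,0,.05),P(.114,0,.014),col,1)
    out.append(im)
cv2.imwrite("pics/clip.png",cv2.resize(np.hstack(out),None,fx=.88,fy=.88))
E
```

```text
(no output)
```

View pics/clip.png

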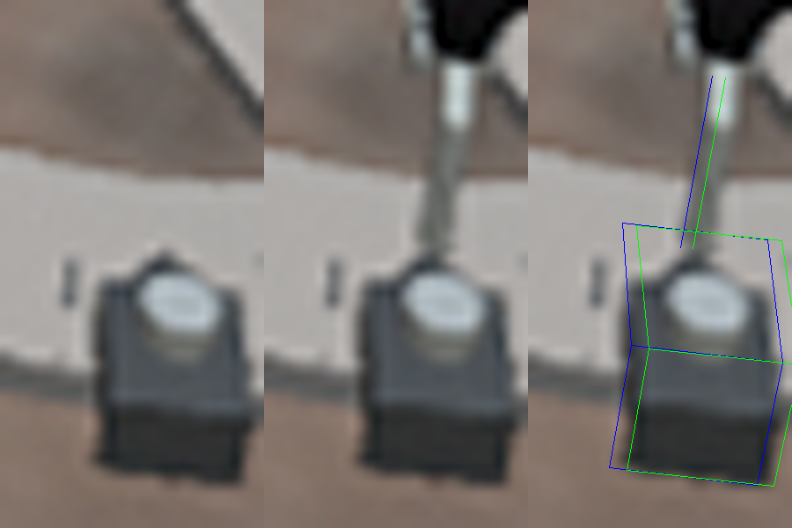

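```bash
python3 - <<'E'
from station import env,workorder
print(env.sense()["t"],env.sense()["wrist_force"]); workorder.finish_job()
E
```

```text
12.575 [-0.36053549 -0.42556418  0.10028728]
the job is handed in; nothing more can be done
```

I gripped the throttle knob and swung the lever about 80° counter-clockwise, from about 136° to about 216.5°. I then let go, backed clear and handed the job in at about 12.6 s.

**Lever position:** In the scene picture the pointer ends right at the nose of the index clip. My estimates of the remaining error disagree a little:
- **Top view:** the arm reads 216.1° and the clip 215.6–216.1°.
- **Scene view, pointer against clip nose:** about 0.4° too far counter-clockwise.
- **Scene view, clip block outline:** up to about 1° too far counter-clockwise.
- **Scene view, arm by colour:** this fit gave 210°. I discarded it because the knob hides most of the arm there.

I left the lever there, as correcting half a degree was not worth another grip.

**Clip and choke:** The clip sits at the same pixels in the pictures before and after. The choke knob's detected position changed by under 1 mm in the top view. It changed by about 6 mm in the scene view, which I take as detector noise because the arm never went near it. I did not compare the choke in the pictures directly.

**Forces:** Wrist force readings between moves stayed at about 6 N or less.

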